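# Find the live gate button by feel and guard it

## Robot

A 6-joint arm with a two-finger parallel gripper is mounted at the origin on the work surface. World frame = base frame: x ahead of the robot, y to its left, z up, the work surface at z = 0. Lengths are in m, angles in rad, forces in N, time in s.
With the tool pointing down it reaches from about 0.275 to 0.875 m from the base axis. Payload 12.5 kg.
Tool frame: the origin (TCP) lies at the very end of the fingers, on their centre line; the grasp point (between the pads) lies 19 mm behind it (manip.grip_depth is the distance from the TCP to the grasp point, in m); z points along the fingers, y is the line along which they close (so a half turn about z gives the same grasp; the last joint's range is limited). The gripper opens to 85 mm and grips with 20 to 120 N. Pads are 22 mm wide; open, the fingers measure 114 mm over their backs; the gripper's body (76 mm by 85 mm) begins 54 mm behind the grasp point. The pads swing forward as they close: fully open they stand 13 mm farther back than shut.
Start: joints at [1.048, 0.351, 1.652, -0, 1.139, -0.085], TCP at [0.233, 0.498, 0.231] pointing down, gripper open.
Joint ranges: [-2.75, 2.75], [-0.79, 2.1], [0.01, 2.65], [-1.57, 4.71], [0.07, 3.14], [-2.87, 2.87]. Speed limits (rad/s): [2.22, 2.22, 2.79, 3.14, 3.14, 3.14].

## Interface

Orientations are given as a unit quaternion [x, y, z, w].
In Python, from station import manip, cams gives the robot as it stands.
- The arm moves only by the shell command python3 -m inch 'ROWS' [FORCE]. ROWS is JSON, a list of rows, each an object of numbers: "hand": the opening, from 0 (shut) to 1 (fully open); "x", "y", "z": the shift along the tool's x, y, z in m; "ax", "ay", "az": the turn, a rotation vector about the tool's x, y, z in rad. In form: [{"hand": .., "x": .., "y": .., "z": .., "ax": .., "ay": .., "az": ..}, ...]. A call has 1 to 20 rows; each row shifts and turns the commanded pose from where the row before left it, along the tool's axes as they then stand; what a row does not reach is not made up. A row lasts 1/10 s, in which the tool goes at most 50 mm and 8.59 degrees, less where a joint would pass 70% of its speed; a pose out of reach is approached as far as the arm can. A call is refused whole if a number of a shift passes 0.05 or a number of a turn 0.15, either way. A call with a gripper value outside its range is refused whole. The fingers move at their own pace and stop on an object; FORCE is the grip in N (left out, the last holds). Time passes only in rows, so rows that do not move let the fingers close. It gives the time, the measured TCP pose, the force, the opening and the grip force at its end, in the units of the state.
- manip.get_state(): the state, without advancing time (a new reading comes with each control period).
- cams.grab_frame(name): name is "side" or "top" or "wrist"; returns the picture (420x560x3 uint8, red, green, blue); there is no depth.
- cams.camera_model(name): a dict with "fov_y" (degrees; the focal length in pixels is half the picture's height over the tangent of half this angle, whatever the lens; pixels are square), "cx", "cy" (the principal point, pixels), "dist_coeffs" ([k1, k2, p1, p2, k3] as OpenCV has them; the pictures are not rectified), "rvec" (rotation vector, rad) and "tvec" (3), from world to camera coordinates, as OpenCV has them; the wrist camera has in their place "hand_eye" (4x4, takes a point from camera to tool coordinates, whose origin is the TCP and whose axes are the flange's). Camera axes: x right, y down, z forward; pixel columns grow to the right and rows downward; lengths in m; the calibration is good to about 2 mm. A picture is of the moment at which its call begins: read the wrist's pose just before it. camera_model takes no time and is no camera call.
- manip.finish_job(): hands the job in; it is judged then, once.
The state is a dict: "clock": time; "q": joint angles; "dq": joint speeds; "joint_torque": joint torques, N m; "eef_pos": TCP position; "ee_rot": TCP orientation; "wrist_force": force on the tool from outside, world axes, zero at the start; "moment": the same for the moment, N m; "gripper_width": finger opening in m; "grip_force": force on a finger pad.
Only numpy, scipy, OpenCV 4.12 (cv2) and the standard library are available. Lean on these libraries where they do the work, as an engineer would, in place of code of your own. Each camera call takes 0.05 s, during which the arm holds its last target. There are 200 camera calls.

## Task

Only one of the three red buttons on the gate station still works. Press them gently, one at a time, until you find the one that snaps over and stays down; do not force a button that stays soft, as hard pushing breaks it. Then, with the live button left latched and let go, put the yellow guard collar round it, flat on the station's top, and let go, leaving the other things on the console where they are.

Things in the scene. Friction and masses are not known exactly. Their poses are not given: they have to be found in the camera images.
- station: Gate push-button station: aluminium box fixed to the console, 110 (its x) by 280 (its y) by 50 mm high; origin at the centre of its underside, z up. On its flat top are three look-alike buttons at x = 0, y = +85 (cap_1), 0 (cap_2), -85 mm (cap_3), each in a dark bezel 35 mm in diameter, 6 mm high. Just one, any of them, has a live switch. Over 15 N breaks a button.
- cap_1: Red button cap at y = +85 mm on the station, 28 mm in diameter; origin at the centre of its flat top, 24 mm above the station's top when up; moves only straight down. Every cap first sinks through a light free play (under 1 N) of 0.5 to 9.5 mm, unknown and different for each button; 3 mm beyond it lies the firm end stop (then 6 to 12 N per mm).
- cap_2: Red button cap at y = 0 mm on the station, 28 mm in diameter; origin at the centre of its flat top, 24 mm above the station's top when up; moves only straight down. The live button, after its free play, stiffens to about 5 N within some 1.5 mm, then gives way: within 1 mm more the force falls below 1 N, and it snaps down and latches; let go, its cap stays 3 mm low. Let go sooner, it springs back.
- cap_3: Red button cap at y = -85 mm on the station, 28 mm in diameter; origin at the centre of its flat top, 24 mm above the station's top when up; moves only straight down. A worn button, after its free play, stays soft (1 N rising to 3 N over 3 mm) without any drop, then meets the end stop; let go, its cap comes fully back up.
- collar: Loose yellow plastic guard collar, a plain ring of 56 mm outside and 42 mm inside diameter, 26 mm high, about 60 g, lying flat on the console; origin at the centre of its underside, z along its axis. It goes round a button's 35 mm bezel and rests on the station's flat top; it is then a little higher than the cap inside it.
- bowl: Bystander: low clear glass bowl with keys, 176 mm across the rim, 45 mm high; origin at the centre of its underside.
- torch: Bystander: lying torch, 164 mm long (along its x, head to +x), 39 mm across the head; origin on the console under its middle.
- remote: Bystander: blue plastic gate remote, 62 x 36 x 14 mm; origin at the centre of its underside.
- dispenser: Bystander: steel push dispenser for hand gel, 68 mm in diameter, 162 mm high, its nozzle to its -x; origin at the centre of its underside.
- wedge: Bystander: wooden doorstop wedge, 120 mm long (along its x), 42 mm wide, rising from 3 to 35 mm towards +x; origin on the console under its middle.
There are look-alikes about, which are no part of the job. There is more than one size of the collar; the one meant has the size given above.

How it is judged:
On the way:
1. the live button has snapped over: its cap stays at least 2 mm lower than at the start with the robot off all buttons, and the collar is still lying where it was (within 30 mm) (z of any of cap_1, cap_2, cap_3 in the frame of station below 0.072 m and contact force between each of the fingers, the arm and cap_1 below 0.1 N and contact force between each of the fingers, the arm and cap_2 below 0.1 N and contact force between each of the fingers, the arm and cap_3 below 0.1 N and distance of collar from where it was at the start of the episode below 0.03 m), for 0.4 s.
At the end, for the whole second after the job is handed in: The live button is latched (its cap at least 2 mm lower than at the start) and the collar lies at rest round that same button, flat on the station's top (underside within 2.5 mm of it, tilt under 0.06 rad, centre within 5.5 mm of the button's axis) (((z of cap_1 in the frame of station below 0.072 m and horizontal distance between collar and cap_1 below 0.0055 m) or (z of cap_2 in the frame of station below 0.072 m and horizontal distance between collar and cap_2 below 0.0055 m) or (z of cap_3 in the frame of station below 0.072 m and horizontal distance between collar and cap_3 below 0.0055 m)) and z of collar in the frame of station between 0.0475 and 0.0525 m and angle between collar's own z axis and vertical below 0.06 rad and linear speed of collar below 0.01 m/s); the robot touches nothing.
It fails at once if a button is pressed with more than 15 N (contact force between any of the fingers, the arm and cap_1 above 15 N or contact force between any of the fingers, the arm and cap_2 above 15 N or contact force between any of the fingers, the arm and cap_3 above 15 N).
It fails at once if the bowl, torch, gate remote, gel dispenser or wedge is shifted by more than 25 mm (distance of any of bowl, torch, remote, dispenser, wedge from where it was at the start of the episode above 0.025 m).
It also fails if it takes over 72 s, if anything falls off the work surface, if the arm or the gripper's body presses on something with over 40 N, if the wrist force passes 120 N, or if a joint passes its speed limit or range.

## Working session

There is one attempt and no reset: what is moved stays moved. The work goes in short steps, Python scripts to look and compute and a shell command to move; the robot and the scene stay as the last step left them, time stands still between calls to the robot, and variables do not carry over. Pictures are saved under pics/ and viewed, at most 10 in all, crops included, and the job is handed in when it is done.

```bash
ls; mkdir -p pics; python3 - <<'E'
from station import manip,cams
import cv2,json
s=manip.get_state();print(s)
for n in("top","side"):
    f=cams.grab_frame(n);cv2.imwrite(f"pics/{n}0.png",f[:,:,::-1])
for n in("top","side","wrist"):print(n,cams.camera_model(n))
print(manip.grip_depth)
E
```

```text
pics
{'clock': 0.0, 'q': array([ 1.04839253e+00,  3.51231862e-01,  1.65241419e+00, -3.96351184e-05,
        1.13910907e+00, -8.45899043e-02]), 'dq': array([-1.23757546e-03,  5.69513734e-04,  2.45922618e-05, -8.31458343e-04,
       -9.57739626e-05, -3.19780788e-04]), 'joint_torque': array([-2.20668846e-05, -5.06102836e+01, -2.91403019e+01, -8.67662652e-05,
        4.56436886e-03,  3.57916491e-06]), 'eef_pos': array([0.23299404, 0.49784736, 0.23076458]), 'ee_rot': array([ 2.17154642e-01,  9.76137041e-01, -5.60048301e-04, -1.56534887e-04]), 'wrist_force': array([0.04798267, 0.2323815 , 0.71802596]), 'moment': array([-7.19268818e-05, -1.00384859e-02, -2.05781238e-02]), 'grip_force': 0.0, 'gripper_width': 0.08547886918882971}
top {'fov_y': 52.10396063871954, 'cx': 279.82440238901904, 'cy': 209.89767833869644, 'dist_coeffs': array([-0.02094178,  0.        ,  0.        ,  0.        ,  0.        ]), 'rvec': array([ 2.18128886, -2.16838655,  0.14546511]), 'tvec': array([-0.002904  ,  0.56050945,  1.21053342])}
side {'fov_y': 48.04857675716154, 'cx': 278.00780607426157, 'cy': 204.547945493751, 'dist_coeffs': array([-0.0269822,  0.       ,  0.       ,  0.       ,  0.       ]), 'rvec': array([ 2.39620624, -0.16340355,  0.04348903]), 'tvec': array([-0.57445587,  0.12494064,  1.23318694])}
wrist {'fov_y': 58.3223846935933, 'cx': 278.92105424246836, 'cy': 216.89848260623512, 'dist_coeffs': array([0.01000266, 0.        , 0.        , 0.        , 0.        ]), 'hand_eye': array([[-4.63570270e-04, -9.55281113e-01, -2.95698800e-01,
         7.42978940e-02],
       [ 9.99999890e-01, -4.22637059e-04, -2.02344476e-04,
         2.20057232e-04],
       [ 6.83225853e-05, -2.95698861e-01,  9.55281204e-01,
        -1.41864117e-01],
       [ 0.00000000e+00,  0.00000000e+00,  0.00000000e+00,
         1.00000000e+00]])}
0.0187
```

View pics/top0.png

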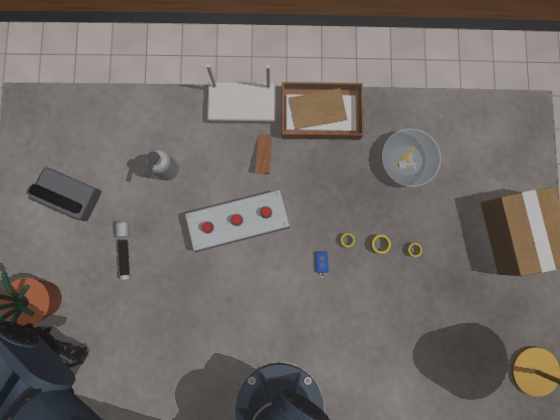

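View pics/side0.png

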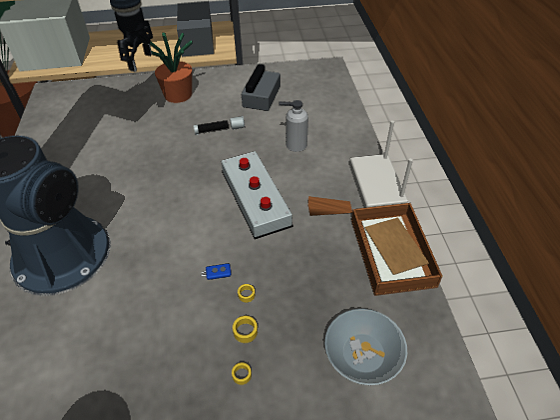

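The top view shows the station with caps at about (207,227), (237,220) and (266,212). There are three yellow rings, at (347,240), (381,244) and (415,250). The middle one looks largest (about 19 px, or roughly 56 mm), so it fits best. I'll confirm that in a crop and measure.

```bash
cat > h.py <<'E'
import numpy as np,cv2
from scipy.spatial.transform import Rotation as R
from station import manip,cams
def cam(n,s=None):
    m=cams.camera_model(n);f=210/np.tan(np.radians(m['fov_y']/2))
    K=np.array([[f,0,m['cx']],[0,f,m['cy']],[0,0,1]])
    if n=='wrist':
        T=np.eye(4);T[:3,:3]=R.from_quat(s['ee_rot']).as_matrix();T[:3,3]=s['eef_pos'];T=T@m['hand_eye']
        Rc,c=T[:3,:3],T[:3,3]
    else:
        r=R.from_rotvec(m['rvec']).as_matrix();Rc,c=r.T,-r.T@m['tvec']
    return K,m['dist_coeffs'],Rc,c
def ray(C,uv):
    K,d,Rc,c=C
    p=cv2.undistortPoints(np.array([[uv]],float),K,d)[0,0]
    return c,Rc@np.r_[p,1]
def at(C,uv,z):
    c,v=ray(C,uv);return c+v*(z-c[2])/v[2]
def proj(C,P):
    K,d,Rc,c=C
    return cv2.projectPoints(np.atleast_2d(P)@Rc-c@Rc,np.zeros(3),np.zeros(3),K,d)[0][:,0]
E
python3 - <<'E'
from h import *
t=cv2.imread('pics/top0.png');s=cv2.imread('pics/side0.png')
a=cv2.resize(t[190:270,180:300],(800,533),interpolation=cv2.INTER_CUBIC)[:300*2]
b=cv2.resize(t[225:265,335:425],(720,320),interpolation=cv2.INTER_CUBIC)
# station crop left, rings below
a=cv2.resize(t[185:255,180:295],(460,280),interpolation=cv2.INTER_CUBIC)
o=np.zeros((600,720,3),np.uint8);o[:280,:460]=a;o[280:]=b
cv2.imwrite('pics/crop1.png',o)
# blob measures
for n,im in(('top',t),('side',s)):
    C=cam(n);hsv=cv2.cvtColor(im,cv2.COLOR_BGR2HSV)
    for nm,lo,hi,z in(('yel',(22,120,90),(35,255,255),.026),('red',(0,190,80),(6,255,255),.074)):
        m=cv2.inRange(hsv,lo,hi)
        if nm=='red':m|=cv2.inRange(hsv,(175,190,80),(180,255,255))
        k,l,st,ce=cv2.connectedComponentsWithStats(m)
        for i in range(1,k):
            if st[i,4]>15 and 140<ce[i][1]<400 and 180<ce[i][0]<440:
                x,y,w,h=st[i,:4]; e=at(C,(x-.5,ce[i][1]),z)-at(C,(x+w-.5,ce[i][1]),z)
                print(n,nm,ce[i].round(1),st[i],at(C,ce[i],z).round(4),'w',np.linalg.norm(e).round(4))
E
```

```text
top yel [346.9 239.9] [340 233  15  14  71] [ 0.4751 -0.1943  0.026 ] w 0.0436
top yel [380.7 243.7] [372 235  19  19 131] [ 0.4647 -0.2923  0.026 ] w 0.0555
top yel [414.4 249.7] [408 243  14  14  79] [ 0.4476 -0.3905  0.026 ] w 0.0411
side yel [245.9 292.6] [237 284  18  19 201] [ 0.4762 -0.2067  0.026 ] w 0.0426
side yel [244.7 328.8] [232 316  26  27 403] [ 0.4656 -0.2999  0.026 ] w 0.0581
side yel [241.2 373.2] [232 362  19  23 247] [ 0.4498 -0.4001  0.026 ] w 0.0398
side red [243.7 162.5] [240 158   8  10  71] [0.5071 0.1939 0.074 ] w 0.0229
side red [254.  181.6] [250 177   9  10  76] [0.5287 0.1124 0.074 ] w 0.0248
side red [265.2 202.2] [261 197   9  11  86] [0.5506 0.0316 0.074 ] w 0.0238
```

View pics/crop1.png

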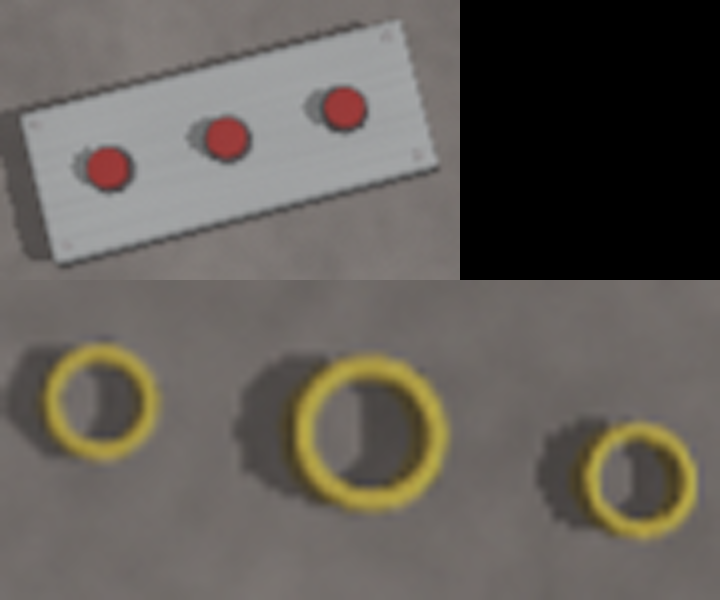

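The middle ring at (381,244) measures about 56 mm, against about 42 mm for its neighbours, so it is the collar. Next I'll work out the move to above cap_1.

```bash
cat >> h.py <<'E'
def delta(P):
    s=manip.get_state();Rm=R.from_quat(s['ee_rot']).as_matrix()
    return Rm.T@(np.asarray(P)-s['eef_pos'])
E
python3 - <<'E'
from h import *
C=cam('top')
for uv in((206.8,226.8),(236.4,219.2),(265.7,211.5)):print(at(C,uv,.074).round(4))
# station corners (crop px /4)
for uv in((22,113),(400,18),(440,168),(58,266)):print('corner',at(C,(uv[0]/4+179.6,uv[1]/4+184.6),.05).round(3))
a=at(C,(206.8,226.8),.074);b=np.array([.5071,.1939,.074]);p=(a+b)/2;print(p)
s=manip.get_state();Rm=R.from_quat(s['ee_rot']).as_matrix();print(Rm.round(3));print(delta([p[0],p[1],.16]))
E
```

```text
[0.5072 0.2034 0.074 ]
[0.5289 0.1219 0.074 ]
[0.551  0.0407 0.074 ]
corner [0.548 0.269 0.05 ]
corner [0.618 0.002 0.05 ]
corner [ 0.511 -0.027  0.05 ]
corner [0.44  0.241 0.05 ]
[0.50714466 0.19865366 0.074     ]
[[-0.906  0.424 -0.001]
 [ 0.424  0.906 -0.001]
 [ 0.    -0.001 -1.   ]]
[-0.37513232 -0.15470035  0.07095651]
```

```bash
python3 -m inch '[{"hand":0,"x":-0.047,"y":-0.0193,"z":0.005},{"hand":0,"x":-0.047,"y":-0.0193,"z":0.005},{"hand":0,"x":-0.047,"y":-0.0193,"z":0.005},{"hand":0,"x":-0.047,"y":-0.0193,"z":0.005},{"hand":0,"x":-0.047,"y":-0.0193,"z":0.005},{"hand":0,"x":-0.047,"y":-0.0193,"z":0.005},{"hand":0,"x":-0.047,"y":-0.0193,"z":0.005},{"hand":0,"x":-0.046,"y":-0.0195,"z":0.005},{"hand":0,"az":0.145},{"hand":0,"az":0.145},{"hand":0,"az":0.145},{"hand":0,"az":0.145},{"hand":0,"az":0.145},{"hand":0,"az":0.148},{"hand":0},{"hand":0}]' 40; python3 - <<'E'
from h import *
s=manip.get_state();f=cams.grab_frame('wrist')
cv2.imwrite('pics/w1.png',f[:,:,::-1]);print(s['eef_pos'],R.from_quat(s['ee_rot']).as_matrix().round(3),s['q'].round(2))
C=cam('wrist',s);hsv=cv2.cvtColor(f,cv2.COLOR_RGB2HSV)
for P in([.507,.2034,.074],[.507,.194,.074],[.529,.122,.074],[.529,.112,.074]):print(P,proj(C,P).round(0))
m=cv2.inRange(hsv,(0,170,70),(7,255,255))|cv2.inRange(hsv,(174,170,70),(180,255,255))
k,l,st,ce=cv2.connectedComponentsWithStats(m)
for i in range(1,k):
    if st[i,4]>100:print(st[i],ce[i].round(1),at(C,ce[i],.074).round(4))
E
```

```text
[0.23302808 0.49787645 0.23083154] [[-0.906  0.424 -0.001]
 [ 0.424  0.906 -0.001]
 [ 0.    -0.001 -1.   ]] [ 1.05  0.35  1.65  0.    1.14 -0.08]
[0.507, 0.2034, 0.074] [[142. 525.]]
[0.507, 0.194, 0.074] [[135. 527.]]
[0.529, 0.122, 0.074] [[ 91. 560.]]
[0.529, 0.112, 0.074] [[ 83. 562.]]schema error: expected keys hand, x, y, z, ax, ay, az
```

View pics/w1.png

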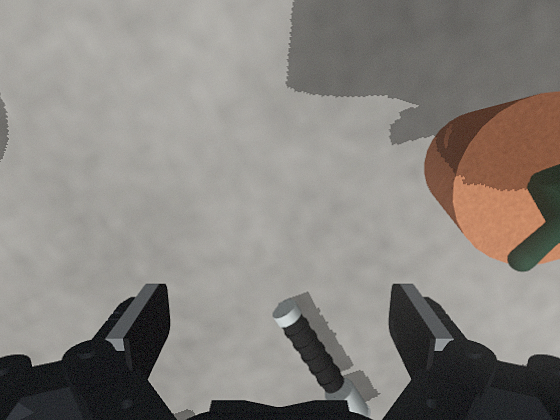

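The move was refused because every row needs all seven keys. This picture is from the start pose, with the torch below the fingers. I'll repeat the move with full rows.

```bash
cat > look.py <<'E'
from h import *
import sys
s=manip.get_state();f=cams.grab_frame('wrist')
cv2.imwrite(sys.argv[1],f[:,:,::-1]);print(s['eef_pos'],s['wrist_force'],s['q'].round(2));print(R.from_quat(s['ee_rot']).as_matrix().round(3))
C=cam('wrist',s);hsv=cv2.cvtColor(f,cv2.COLOR_RGB2HSV)
m=cv2.inRange(hsv,(0,170,70),(7,255,255))|cv2.inRange(hsv,(174,170,70),(180,255,255))
y=cv2.inRange(hsv,(22,120,70),(35,255,255))
for nm,mm,z in(('red',m,.074),('yel',y,.026)):
    k,l,st,ce=cv2.connectedComponentsWithStats(mm)
    for i in range(1,k):
        if st[i,4]>100:print(nm,st[i],ce[i].round(1),at(C,ce[i],z).round(4))
E
python3 -m inch '[{"hand":0,"x":-0.047,"y":-0.0193,"z":0.005,"ax":0,"ay":0,"az":0},{"hand":0,"x":-0.047,"y":-0.0193,"z":0.005,"ax":0,"ay":0,"az":0},{"hand":0,"x":-0.047,"y":-0.0193,"z":0.005,"ax":0,"ay":0,"az":0},{"hand":0,"x":-0.047,"y":-0.0193,"z":0.005,"ax":0,"ay":0,"az":0},{"hand":0,"x":-0.047,"y":-0.0193,"z":0.005,"ax":0,"ay":0,"az":0},{"hand":0,"x":-0.047,"y":-0.0193,"z":0.005,"ax":0,"ay":0,"az":0},{"hand":0,"x":-0.047,"y":-0.0193,"z":0.005,"ax":0,"ay":0,"az":0},{"hand":0,"x":-0.046,"y":-0.0195,"z":0.005,"ax":0,"ay":0,"az":0},{"hand":0,"x":0,"y":0,"z":0,"ax":0,"ay":0,"az":0.145},{"hand":0,"x":0,"y":0,"z":0,"ax":0,"ay":0,"az":0.145},{"hand":0,"x":0,"y":0,"z":0,"ax":0,"ay":0,"az":0.145},{"hand":0,"x":0,"y":0,"z":0,"ax":0,"ay":0,"az":0.145},{"hand":0,"x":0,"y":0,"z":0,"ax":0,"ay":0,"az":0.145},{"hand":0,"x":0,"y":0,"z":0,"ax":0,"ay":0,"az":0.148},{"hand":0,"x":0,"y":0,"z":0,"ax":0,"ay":0,"az":0},{"hand":0,"x":0,"y":0,"z":0,"ax":0,"ay":0,"az":0}]' 40; python3 look.py pics/w2.png
```

```text
clock: 1.75
eef_pos: [0.502, 0.2047, 0.1919]
ee_rot: [0.608, 0.794, -0.0, -0.0]
wrist_force: [0.5, -0.5, 0.5]
gripper_width: -0.0001
grip_force: 0.0
[0.5020415  0.20466532 0.19191867] [ 0.48238246 -0.4850417   0.46648151] [0.3  0.38 1.71 0.   1.05 0.04]
[[-0.261  0.965 -0.   ]
 [ 0.965  0.261 -0.   ]
 [-0.    -0.    -1.   ]]
red [271 374  17  33 397] [279.2 392.1] [0.5449 0.0506 0.074 ]
```

View pics/w2.png

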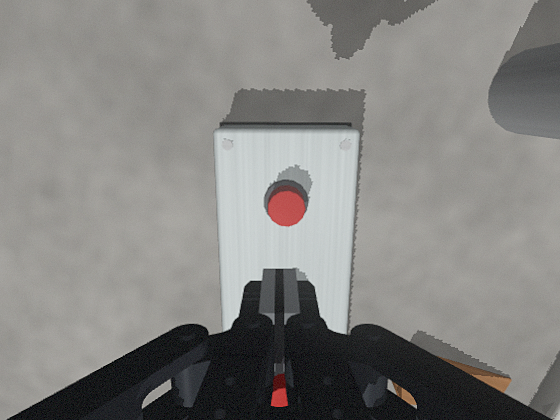

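The wrist view shows cap_1's top at about (287,208), its bezel at (286,203), and the station's end corners at (216,128) and (359,128).

```bash
sed -i 's/170,70/120,70/g' look.py; python3 - <<'E'
from h import *
s=manip.get_state();C=cam('wrist',s)
p=at(C,(287,208),.074);print(p,at(C,(286,203),.056))
a,b=at(C,(216,128),.05),at(C,(359,128),.05);print(a,b,np.linalg.norm(a-b))
u=(a-b)/np.linalg.norm(a-b);m=(a+b)/2;print('cap1 from end',m+np.array([u[1],-u[0],0])*.055,m-np.array([u[1],-u[0],0])*.055)
f=cv2.cvtColor(cv2.imread('pics/w2.png'),cv2.COLOR_BGR2HSV);print(f[208,287],f[215,287])
mm=(cv2.inRange(f,(0,120,60),(8,255,255))|cv2.inRange(f,(172,120,60),(180,255,255)))[170:240,250:320]
M=cv2.moments(mm,True);uv=(M['m10']/M['m00']+250,M['m01']/M['m00']+170);print(uv,at(C,uv,.074),cv2.boundingRect(mm))
E
```

```text
[0.50830185 0.20756284 0.074     ] [0.50822967 0.20636743 0.056     ]
[0.44392198 0.24641853 0.05      ] [0.54538895 0.27379287 0.05      ] 0.10509472237462612
cap1 from end [0.48032945 0.31320716 0.05      ] [0.50898147 0.20700424 0.05      ]
[  0 151 188] [  1 144 191]
(286.00290697674416, 207.91182170542635) [0.50759385 0.20743988 0.074     ] (18, 18, 37, 38)
```

```bash
python3 -m inch '[{"hand":0,"x":0.001,"y":0.0064,"z":0.035,"ax":0,"ay":0,"az":0},{"hand":0,"x":0,"y":0,"z":0.035,"ax":0,"ay":0,"az":0},{"hand":0,"x":0,"y":0,"z":0.025,"ax":0,"ay":0,"az":0},{"hand":0,"x":0,"y":0,"z":0.018,"ax":0,"ay":0,"az":0},{"hand":0,"x":0,"y":0,"z":0,"ax":0,"ay":0,"az":0},{"hand":0,"x":0,"y":0,"z":0,"ax":0,"ay":0,"az":0}]'
cat > g.py <<'E'
# guard: exit 1 if the vertical force over the reference passes the limit; "ref" stores the reference
import sys;from station import manip
s=manip.get_state();f=s['wrist_force'][2]
if sys.argv[1]=='ref':open('ref','w').write(str(f));print('ref',f,s['eef_pos'])
else:
    d=f-float(open('ref').read());print('z %.4f F %.2f'%(s['eef_pos'][2],d));sys.exit(abs(d)>float(sys.argv[1]))
E
python3 g.py ref
```

```text
clock: 2.4
eef_pos: [0.5083, 0.2074, 0.0795]
ee_rot: [0.609, 0.793, 0.0, 0.0]
wrist_force: [0.1, -0.4, -0.3]
gripper_width: -0.0001
grip_force: 0.0
ref -0.3146759329576555 [0.50826032 0.20738292 0.07949699]
```

```bash
S() { :; }
python3 -m inch '[{"hand":0,"x":0,"y":0,"z":0.0025,"ax":0,"ay":0,"az":0},{"hand":0,"x":0,"y":0,"z":0,"ax":0,"ay":0,"az":0}]' >/dev/null; python3 g.py 1.8 &&
python3 -m inch '[{"hand":0,"x":0,"y":0,"z":0.0015,"ax":0,"ay":0,"az":0},{"hand":0,"x":0,"y":0,"z":0,"ax":0,"ay":0,"az":0}]' >/dev/null && python3 g.py 1.8 &&
python3 -m inch '[{"hand":0,"x":0,"y":0,"z":0.001,"ax":0,"ay":0,"az":0},{"hand":0,"x":0,"y":0,"z":0,"ax":0,"ay":0,"az":0}]' >/dev/null && python3 g.py 1.8 &&
python3 -m inch '[{"hand":0,"x":0,"y":0,"z":0.001,"ax":0,"ay":0,"az":0},{"hand":0,"x":0,"y":0,"z":0,"ax":0,"ay":0,"az":0}]' >/dev/null && python3 g.py 1.8 &&
python3 -m inch '[{"hand":0,"x":0,"y":0,"z":0.001,"ax":0,"ay":0,"az":0},{"hand":0,"x":0,"y":0,"z":0,"ax":0,"ay":0,"az":0}]' >/dev/null && python3 g.py 1.8 &&
python3 -m inch '[{"hand":0,"x":0,"y":0,"z":0.001,"ax":0,"ay":0,"az":0},{"hand":0,"x":0,"y":0,"z":0,"ax":0,"ay":0,"az":0}]' >/dev/null && python3 g.py 1.8 &&
python3 -m inch '[{"hand":0,"x":0,"y":0,"z":0.001,"ax":0,"ay":0,"az":0},{"hand":0,"x":0,"y":0,"z":0,"ax":0,"ay":0,"az":0}]' >/dev/null && python3 g.py 1.8
```

```text
z 0.0773 F -0.26False
```

```bash
sed -i 's/sys.exit(abs(d)>float(sys.argv\[1\]))/sys.exit(int(abs(d)>float(sys.argv[1])))/' g.py
python3 -m inch '[{"hand":0,"x":0,"y":0,"z":0.0015,"ax":0,"ay":0,"az":0},{"hand":0,"x":0,"y":0,"z":0,"ax":0,"ay":0,"az":0}]' >/dev/null && python3 g.py 1.8 &&
python3 -m inch '[{"hand":0,"x":0,"y":0,"z":0.001,"ax":0,"ay":0,"az":0},{"hand":0,"x":0,"y":0,"z":0,"ax":0,"ay":0,"az":0}]' >/dev/null && python3 g.py 1.8 &&
python3 -m inch '[{"hand":0,"x":0,"y":0,"z":0.001,"ax":0,"ay":0,"az":0},{"hand":0,"x":0,"y":0,"z":0,"ax":0,"ay":0,"az":0}]' >/dev/null && python3 g.py 1.8 &&
python3 -m inch '[{"hand":0,"x":0,"y":0,"z":0.001,"ax":0,"ay":0,"az":0},{"hand":0,"x":0,"y":0,"z":0,"ax":0,"ay":0,"az":0}]' >/dev/null && python3 g.py 1.8 &&
python3 -m inch '[{"hand":0,"x":0,"y":0,"z":0.001,"ax":0,"ay":0,"az":0},{"hand":0,"x":0,"y":0,"z":0,"ax":0,"ay":0,"az":0}]' >/dev/null && python3 g.py 1.8 &&
python3 -m inch '[{"hand":0,"x":0,"y":0,"z":0.001,"ax":0,"ay":0,"az":0},{"hand":0,"x":0,"y":0,"z":0,"ax":0,"ay":0,"az":0}]' >/dev/null && python3 g.py 1.8
```

```text
z 0.0753 F 0.09
z 0.0740 F 0.81
z 0.0729 F 1.32
z 0.0719 F 0.71
z 0.0709 F 0.55
z 0.0699 F 0.69
```

```bash

python3 -m inch '[{"hand":0,"x":0,"y":0,"z":0.001,"ax":0,"ay":0,"az":0},{"hand":0,"x":0,"y":0,"z":0,"ax":0,"ay":0,"az":0}]' >/dev/null && python3 g.py 1.8 &&
python3 -m inch '[{"hand":0,"x":0,"y":0,"z":0.001,"ax":0,"ay":0,"az":0},{"hand":0,"x":0,"y":0,"z":0,"ax":0,"ay":0,"az":0}]' >/dev/null && python3 g.py 1.8 &&
python3 -m inch '[{"hand":0,"x":0,"y":0,"z":0.0007,"ax":0,"ay":0,"az":0},{"hand":0,"x":0,"y":0,"z":0,"ax":0,"ay":0,"az":0}]' >/dev/null && python3 g.py 1.8 &&
python3 -m inch '[{"hand":0,"x":0,"y":0,"z":0.0007,"ax":0,"ay":0,"az":0},{"hand":0,"x":0,"y":0,"z":0,"ax":0,"ay":0,"az":0}]' >/dev/null && python3 g.py 1.8 &&
python3 -m inch '[{"hand":0,"x":0,"y":0,"z":0.0007,"ax":0,"ay":0,"az":0},{"hand":0,"x":0,"y":0,"z":0,"ax":0,"ay":0,"az":0}]' >/dev/null && python3 g.py 1.8 &&
python3 -m inch '[{"hand":0,"x":0,"y":0,"z":0.0007,"ax":0,"ay":0,"az":0},{"hand":0,"x":0,"y":0,"z":0,"ax":0,"ay":0,"az":0}]' >/dev/null && python3 g.py 1.8
```

```text
z 0.0689 F 1.06
z 0.0679 F 1.22
z 0.0675 F 4.23
```

```bash
for i in 1 2 3; do
python3 -m inch '[{"hand":0,"x":0,"y":0,"z":0,"ax":0,"ay":0,"az":0}]' >/dev/null; python3 g.py 9;done;
python3 -m inch '[{"hand":0,"x":0,"y":0,"z":0.0003,"ax":0,"ay":0,"az":0},{"hand":0,"x":0,"y":0,"z":0,"ax":0,"ay":0,"az":0}]' >/dev/null ; python3 g.py 9;python3 -m inch '[{"hand":0,"x":0,"y":0,"z":0,"ax":0,"ay":0,"az":0}]' >/dev/null; python3 g.py 9
```

```text
z 0.0675 F 4.01
z 0.0675 F 4.55
z 0.0674 F 3.82
z 0.0671 F 6.04
z 0.0671 F 5.02
```

```bash

python3 -m inch '[{"hand":0,"x":0,"y":0,"z":0.0003,"ax":0,"ay":0,"az":0},{"hand":0,"x":0,"y":0,"z":0,"ax":0,"ay":0,"az":0}]' >/dev/null ; python3 g.py 7 && python3 -m inch '[{"hand":0,"x":0,"y":0,"z":0.0003,"ax":0,"ay":0,"az":0},{"hand":0,"x":0,"y":0,"z":0,"ax":0,"ay":0,"az":0}]' >/dev/null && python3 g.py 7 && python3 -m inch '[{"hand":0,"x":0,"y":0,"z":0.0003,"ax":0,"ay":0,"az":0},{"hand":0,"x":0,"y":0,"z":0,"ax":0,"ay":0,"az":0}]' >/dev/null && python3 g.py 7
```

```text
z 0.0668 F 5.32
z 0.0663 F 1.98
z 0.0659 F 0.42
```

Force rose to 5.3 N, then dropped to 0.4 N, so cap_1 looks live. One more small nudge, then I'll lift off and check that it stays latched.

```bash

python3 -m inch '[{"hand":0,"x":0,"y":0,"z":0.0003,"ax":0,"ay":0,"az":0},{"hand":0,"x":0,"y":0,"z":0,"ax":0,"ay":0,"az":0}]' >/dev/null ; python3 g.py 7 
python3 -m inch '[{"hand":0,"x":0,"y":0,"z":-0.02,"ax":0,"ay":0,"az":0},{"hand":0,"x":0,"y":0,"z":-0.04,"ax":0,"ay":0,"az":0},{"hand":0,"x":-0.04,"y":0,"z":-0.04,"ax":0,"ay":0,"az":0},{"hand":0,"x":-0.04,"y":0,"z":-0.02,"ax":0,"ay":0,"az":0},{"hand":0,"x":-0.03,"y":0,"z":0,"ax":0,"ay":0,"az":0},{"hand":0,"x":0,"y":0,"z":0,"ax":0,"ay":0,"az":0},{"hand":0,"x":0,"y":0,"z":0,"ax":0,"ay":0,"az":0}]'; python3 look.py pics/w3.png
```

```text
z 0.0657 F 0.57
clock: 6.5
eef_pos: [0.5349, 0.1052, 0.181]
ee_rot: [0.61, 0.792, -0.0, -0.0]
wrist_force: [-0.1, 0.1, 0.2]
gripper_width: 0.0001
grip_force: 0.0
[0.53494074 0.10521461 0.18097297] [-0.12476528  0.09197787  0.15558307] [ 0.11  0.4   1.71  0.    1.03 -0.15]
[[-0.256  0.967 -0.001]
 [ 0.967  0.256  0.   ]
 [ 0.    -0.001 -1.   ]]
red [ 256   26   43   49 1654] [276.8  49.4] [0.508 0.206 0.074]
red [ 258  165   40   39 1195] [277.2 184.3] [0.5294 0.1253 0.074 ]
```

View pics/w3.png

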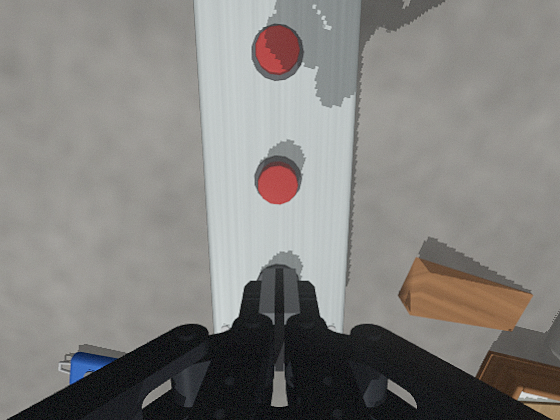

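```bash
python3 - <<'E'
from h import *
f=cams.grab_frame('side')[:,:,::-1];cv2.imwrite('pics/side1.png',f)
C=cam('side')
for n in('side0','side1'):
    im=cv2.cvtColor(cv2.imread(f'pics/{n}.png'),cv2.COLOR_BGR2HSV).astype(float)
    m=cv2.inRange(im.astype(np.uint8),(0,150,50),(8,255,255))|cv2.inRange(im.astype(np.uint8),(172,150,50),(180,255,255))
    k,l,st,ce=cv2.connectedComponentsWithStats(m[140:220,230:290].copy())
    print(n,[(st[i].tolist(),(ce[i]+[230,140]).round(1).tolist()) for i in range(1,k) if st[i,4]>20])
print(proj(C,[[.508,.206,.074],[.508,.206,.071]]))
# move to the collar: top-cam and side estimates
print(delta([.465,-.294,.16]))
E
```

```text
side0 [([10, 18, 9, 11, 80], [243.8, 162.7]), ([20, 37, 9, 11, 89], [254.0, 181.7]), ([31, 57, 10, 12, 97], [265.2, 202.3])]
side1 [([10, 19, 9, 10, 72], [243.7, 163.1]), ([20, 37, 9, 11, 89], [254.0, 181.7]), ([31, 57, 10, 12, 97], [265.2, 202.3])]
[[243.71725514 159.65350484]
 [243.7878918  160.42787563]]
[-0.36873301 -0.17040885  0.02081633]
```

Seen from the side, cap_1's top edge is 1 px lower and its blob smaller (80 to 72 px), while the other two caps are unchanged. It is latched. On to the collar.

```bash

python3 -m inch '[{"hand":1,"x":-0.044,"y":-0.0188,"z":0.0022,"ax":0,"ay":0,"az":0},{"hand":1,"x":-0.044,"y":-0.0188,"z":0.0022,"ax":0,"ay":0,"az":0},{"hand":1,"x":-0.044,"y":-0.0188,"z":0.0022,"ax":0,"ay":0,"az":0},{"hand":1,"x":-0.044,"y":-0.0188,"z":0.0022,"ax":0,"ay":0,"az":0},{"hand":1,"x":-0.044,"y":-0.0188,"z":0.0022,"ax":0,"ay":0,"az":0},{"hand":1,"x":-0.044,"y":-0.0188,"z":0.0022,"ax":0,"ay":0,"az":0},{"hand":1,"x":-0.044,"y":-0.0188,"z":0.0022,"ax":0,"ay":0,"az":0},{"hand":1,"x":-0.044,"y":-0.0188,"z":0.0022,"ax":0,"ay":0,"az":0},{"hand":1,"x":-0.044,"y":-0.0188,"z":0.0022,"ax":0,"ay":0,"az":0},{"hand":1,"x":0,"y":0,"z":0,"ax":0,"ay":0,"az":0},{"hand":1,"x":0,"y":0,"z":0,"ax":0,"ay":0,"az":0}]'; python3 look.py pics/w4.png
```

```text
clock: 7.7
eef_pos: [0.4734, -0.3203, 0.1608]
ee_rot: [0.61, 0.793, 0.0, -0.001]
wrist_force: [-0.8, 0.3, -0.3]
gripper_width: 0.0857
grip_force: 0.0
[ 0.47341578 -0.32029839  0.16076347] [-0.81825829  0.30126631 -0.2860205 ] [-0.68  0.47  1.66  0.    1.01 -0.94]
[[-0.256  0.967 -0.001]
 [ 0.967  0.256  0.001]
 [ 0.001 -0.001 -1.   ]]
yel [ 298    0   61   65 1662] [328.7  29.9] [ 0.4757 -0.1959  0.026 ]
yel [ 241  125   74   75 2201] [277.3 164.1] [ 0.4654 -0.2912  0.026 ]
yel [ 203  245   50   51 1336] [228.  270.7] [ 0.449  -0.3846  0.026 ]
```

View pics/w4.png

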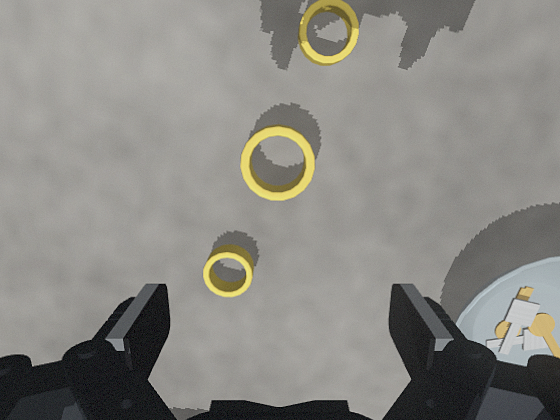

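The collar is the large ring at (277,163), which projects to (0.465,−0.291) and agrees with the top camera. The small look-alikes are at (329,31) and (228,271). I'll descend and grip.

```bash

python3 -m inch '[{"hand":1,"x":0.0302,"y":-0.0003,"z":0,"ax":0,"ay":0,"az":0},{"hand":1,"x":0,"y":0,"z":0.04,"ax":0,"ay":0,"az":0},{"hand":1,"x":0,"y":0,"z":0.04,"ax":0,"ay":0,"az":0},{"hand":1,"x":0,"y":0,"z":0.03,"ax":0,"ay":0,"az":0},{"hand":1,"x":0,"y":0,"z":0.025,"ax":0,"ay":0,"az":0},{"hand":1,"x":0,"y":0,"z":0.0155,"ax":0,"ay":0,"az":0},{"hand":1,"x":0,"y":0,"z":0.006,"ax":0,"ay":0,"az":0},{"hand":1,"x":0,"y":0,"z":0,"ax":0,"ay":0,"az":0},{"hand":1,"x":0,"y":0,"z":0,"ax":0,"ay":0,"az":0}]' && python3 -m inch '[{"hand":0.5,"x":0,"y":0,"z":0,"ax":0,"ay":0,"az":0},{"hand":0.4,"x":0,"y":0,"z":0,"ax":0,"ay":0,"az":0},{"hand":0.4,"x":0,"y":0,"z":0,"ax":0,"ay":0,"az":0},{"hand":0.4,"x":0,"y":0,"z":0,"ax":0,"ay":0,"az":0},{"hand":0.4,"x":0,"y":0,"z":0,"ax":0,"ay":0,"az":0},{"hand":0.4,"x":0,"y":0,"z":0,"ax":0,"ay":0,"az":0}]' 25
```

```text
clock: 8.65
eef_pos: [0.466, -0.2917, 0.0059]
ee_rot: [0.609, 0.793, 0.0, 0.001]
wrist_force: [0.7, 0.7, 0.4]
gripper_width: 0.0852
grip_force: 0.0
clock: 9.25
eef_pos: [0.4657, -0.2919, 0.0059]
ee_rot: [0.609, 0.793, -0.0, 0.001]
wrist_force: [-2.1, 1.6, 8.4]
gripper_width: 0.0549
grip_force: 25.0
```

```bash

python3 -m inch '[{"hand":0.4,"x":0,"y":0,"z":-0.01,"ax":0,"ay":0,"az":0},{"hand":0.4,"x":0,"y":0,"z":-0.03,"ax":0,"ay":0,"az":0},{"hand":0.4,"x":0,"y":0,"z":-0.04,"ax":0,"ay":0,"az":0},{"hand":0.4,"x":0,"y":0,"z":-0.04,"ax":0,"ay":0,"az":0},{"hand":0.4,"x":0,"y":0,"z":-0.035,"ax":0,"ay":0,"az":0},{"hand":0.4,"x":0,"y":0,"z":0,"ax":0,"ay":0,"az":0},{"hand":0.4,"x":0,"y":0,"z":0,"ax":0,"ay":0,"az":0}]'; python3 look.py pics/w5.png; python3 - <<'E'
from h import *
print(delta([.508,.206,.17])) 
E
```

```text
clock: 9.95
eef_pos: [0.4654, -0.2916, 0.1606]
ee_rot: [0.61, 0.793, 0.0, 0.001]
wrist_force: [0.0, 0.0, -1.8]
gripper_width: 0.0548
grip_force: 27.1
[ 0.46536898 -0.29162392  0.16060025] [ 0.00783356  0.00969438 -1.80136096] [-0.64  0.43  1.72  0.    0.98 -0.9 ]
[[-0.257  0.966  0.001]
 [ 0.966  0.257 -0.001]
 [-0.001  0.001 -1.   ]]
yel [ 298   46   58   61 1379] [328.3  75. ] [ 0.4759 -0.1944  0.026 ]
yel [  205   221   149   152 13071] [277.8 300.8] [ 0.487  -0.3722  0.026 ]
[ 0.46954352  0.16942123 -0.01031977]
```

View pics/w5.png

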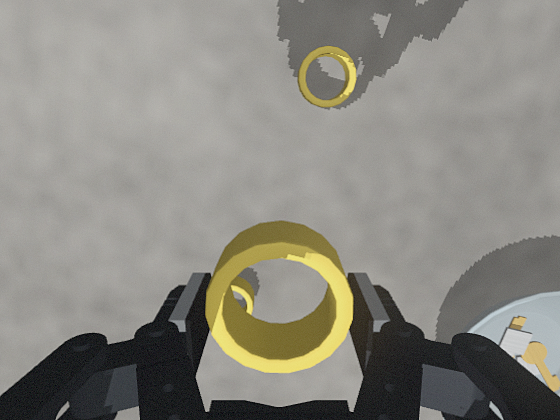

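The collar is held, spanning u 205–354 and v 221–373. I'll fit its offset in the tool frame.

```bash
python3 - <<'E'
from h import *
from scipy.optimize import least_squares
m=cams.camera_model('wrist');f=210/np.tan(np.radians(m['fov_y']/2))
H=m['hand_eye'];C=(np.array([[f,0,m['cx']],[0,f,m['cy']],[0,0,1]]),m['dist_coeffs'],H[:3,:3],H[:3,3])
t=np.linspace(0,2*np.pi,120)
def box(p):
    P=np.vstack([np.c_[p[0]+.028*np.cos(t),p[1]+.028*np.sin(t),0*t+z] for z in(p[2],p[2]-.026)])
    q=proj(C,P);return np.r_[q.min(0),q.max(0)]
o=np.array([204.5,220.5,353.5,372.5])
print(least_squares(lambda p:box(p)-o,[0,0,.006]),)
print(box([0,0,.0059]))
E
```

```text
message: `xtol` termination condition is satisfied.
     success: True
      status: 3
         fun: [ 4.559e-01 -4.946e-01 -4.559e-01  4.673e-01]
           x: [-1.489e-03  9.646e-04  9.876e-03]
        cost: 0.43936399668749426
         jac: [[-1.527e+02  2.649e+03  4.967e+02]
               [-2.252e+03 -1.453e+00 -7.170e+02]
               [ 1.505e+02  2.648e+03 -5.007e+02]
               [-2.088e+03 -2.055e+00 -1.732e+03]]
        grad: [ 8.349e-05 -3.671e-06 -4.412e-05]
  optimality: 8.349043127964251e-05
 active_mask: [ 0.000e+00  0.000e+00  0.000e+00]
        nfev: 5
        njev: 4
[200.05195278 219.48922313 352.69402253 376.85452878]
```

```bash

python3 -m inch '[{"hand":0.4,"x":0.0393,"y":0.014,"z":-0.001,"ax":0,"ay":0,"az":0},{"hand":0.4,"x":0.0393,"y":0.014,"z":-0.001,"ax":0,"ay":0,"az":0},{"hand":0.4,"x":0.0393,"y":0.014,"z":-0.001,"ax":0,"ay":0,"az":0},{"hand":0.4,"x":0.0393,"y":0.014,"z":-0.001,"ax":0,"ay":0,"az":0},{"hand":0.4,"x":0.0393,"y":0.014,"z":-0.001,"ax":0,"ay":0,"az":0},{"hand":0.4,"x":0.0393,"y":0.014,"z":-0.001,"ax":0,"ay":0,"az":0},{"hand":0.4,"x":0.0393,"y":0.014,"z":-0.001,"ax":0,"ay":0,"az":0},{"hand":0.4,"x":0.0393,"y":0.014,"z":-0.001,"ax":0,"ay":0,"az":0},{"hand":0.4,"x":0.0393,"y":0.014,"z":-0.001,"ax":0,"ay":0,"az":0},{"hand":0.4,"x":0.0393,"y":0.014,"z":-0.001,"ax":0,"ay":0,"az":0},{"hand":0.4,"x":0.0393,"y":0.014,"z":0,"ax":0,"ay":0,"az":0},{"hand":0.4,"x":0.0393,"y":0.014,"z":0,"ax":0,"ay":0,"az":0},{"hand":0.4,"x":0,"y":0,"z":0,"ax":0,"ay":0,"az":0},{"hand":0.4,"x":0,"y":0,"z":0,"ax":0,"ay":0,"az":0}]'; python3 - <<'E'
from h import *
print(delta([.5066,.2082,.093]),manip.get_state()['eef_pos'],R.from_quat(manip.get_state()['ee_rot']).as_matrix().round(4))
E
```

```text
clock: 11.4
eef_pos: [0.5056, 0.2076, 0.1683]
ee_rot: [0.609, 0.793, -0.001, -0.001]
wrist_force: [-0.5, -0.9, -0.2]
gripper_width: 0.0548
grip_force: 27.1
[0.00030915 0.0013253  0.07533022] [0.50560216 0.20763758 0.1683338 ] [[-2.587e-01  9.659e-01 -2.700e-03]
 [ 9.659e-01  2.587e-01 -1.100e-03]
 [-3.000e-04 -2.900e-03 -1.000e+00]]
```

```bash

python3 -m inch '[{"hand":0.4,"x":0.0003,"y":0.0013,"z":0.025,"ax":0,"ay":0,"az":0},{"hand":0.4,"x":0,"y":0,"z":0.025,"ax":0,"ay":0,"az":0},{"hand":0.4,"x":0,"y":0,"z":0.02,"ax":0,"ay":0,"az":0},{"hand":0.4,"x":0,"y":0,"z":0.005,"ax":0,"ay":0,"az":0},{"hand":0.4,"x":0,"y":0,"z":0,"ax":0,"ay":0,"az":0},{"hand":0.4,"x":0,"y":0,"z":0,"ax":0,"ay":0,"az":0}]'; python3 look.py pics/w6.png; python3 g.py ref; python3 - <<'E'
from h import *
s=manip.get_state();C=cam('wrist',s);t=np.linspace(0,2*np.pi,200)
im=cv2.imread('pics/w6.png');im=cv2.resize(im[200:400,180:380],(600,600),interpolation=cv2.INTER_CUBIC)
for r,z,c in((.014,.071,(255,0,0)),(.0175,.056,(0,255,0))):
    q=(proj(C,np.c_[.508+r*np.cos(t),.207+r*np.sin(t),0*t+z])-[180,200])*3
    cv2.polylines(im,[q.astype(int)],True,c,1)
cv2.imwrite('pics/w6c.png',im)
E
```

```text
clock: 12.0
eef_pos: [0.5081, 0.2076, 0.0956]
ee_rot: [0.61, 0.793, 0.0, 0.0]
wrist_force: [-0.2, -0.3, 0.1]
gripper_width: 0.055
grip_force: 27.0
[0.50809849 0.20760806 0.09563379] [-0.18533027 -0.28300749  0.11791301] [ 0.3   0.53  1.77 -0.    0.85  0.04]
[[-0.257  0.967  0.001]
 [ 0.967  0.257  0.   ]
 [-0.     0.001 -1.   ]]
red [ 249  259   55   30 1162] [276.3 272.2] [0.5087 0.2043 0.074 ]
red [ 252  372   49   35 1427] [276.7 389.6] [0.5262 0.1386 0.074 ]
yel [  205   221   149   152 12073] [279.2 304.2] [0.5217 0.1611 0.026 ]
ref -0.18624517335605528 [0.50819632 0.20777375 0.09583891]
```

View pics/w6c.png

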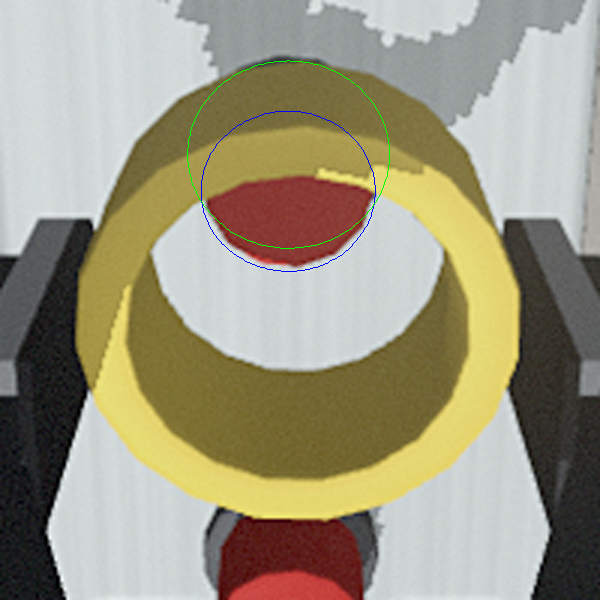

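The overlay shows the cap within about 1 mm of the prediction. The ring is about 1 mm to the right of the cap and about 1 mm short in tool x. I'll correct that and lower under a force guard.

```bash

python3 -m inch '[{"hand":0.4,"x":0.0012,"y":-0.0011,"z":0.005,"ax":0,"ay":0,"az":0},{"hand":0.4,"x":0,"y":0,"z":0.01,"ax":0,"ay":0,"az":0},{"hand":0.4,"x":0,"y":0,"z":0,"ax":0,"ay":0,"az":0},{"hand":0.4,"x":0,"y":0,"z":0,"ax":0,"ay":0,"az":0}]' | grep eef; python3 g.py 2.5 &&
python3 -m inch '[{"hand":0.4,"x":0,"y":0,"z":0.005,"ax":0,"ay":0,"az":0},{"hand":0.4,"x":0,"y":0,"z":0.004,"ax":0,"ay":0,"az":0},{"hand":0.4,"x":0,"y":0,"z":0,"ax":0,"ay":0,"az":0}]' | grep eef; python3 g.py 2.5 &&
python3 -m inch '[{"hand":0.4,"x":0,"y":0,"z":0.004,"ax":0,"ay":0,"az":0},{"hand":0.4,"x":0,"y":0,"z":0,"ax":0,"ay":0,"az":0}]' | grep eef; python3 g.py 2.5 &&
python3 -m inch '[{"hand":0.4,"x":0,"y":0,"z":0.002,"ax":0,"ay":0,"az":0},{"hand":0.4,"x":0,"y":0,"z":0,"ax":0,"ay":0,"az":0}]' | grep eef; python3 g.py 2.5 &&
python3 -m inch '[{"hand":0.4,"x":0,"y":0,"z":0.002,"ax":0,"ay":0,"az":0},{"hand":0.4,"x":0,"y":0,"z":0,"ax":0,"ay":0,"az":0}]' | grep eef; python3 g.py 2.5
```

```text
eef_pos: [0.5061, 0.2088, 0.0796]
z 0.0796 F -0.36
eef_pos: [0.506, 0.2087, 0.0702]
z 0.0702 F -0.94
eef_pos: [0.5061, 0.2088, 0.0665]
z 0.0665 F -0.73
eef_pos: [0.5062, 0.2088, 0.0647]
z 0.0647 F -1.51
eef_pos: [0.5062, 0.2088, 0.0627]
z 0.0627 F -0.73
```

```bash

python3 -m inch '[{"hand":0.4,"x":0,"y":0,"z":0.0015,"ax":0,"ay":0,"az":0},{"hand":0.4,"x":0,"y":0,"z":0,"ax":0,"ay":0,"az":0}]' >/dev/null; python3 g.py 2.5 &&
python3 -m inch '[{"hand":0.4,"x":0,"y":0,"z":0.0015,"ax":0,"ay":0,"az":0},{"hand":0.4,"x":0,"y":0,"z":0,"ax":0,"ay":0,"az":0}]' >/dev/null && python3 g.py 2.5 &&
python3 -m inch '[{"hand":0.4,"x":0,"y":0,"z":0.001,"ax":0,"ay":0,"az":0},{"hand":0.4,"x":0,"y":0,"z":0,"ax":0,"ay":0,"az":0}]' >/dev/null && python3 g.py 2.5 &&
python3 -m inch '[{"hand":0.4,"x":0,"y":0,"z":0.001,"ax":0,"ay":0,"az":0},{"hand":0.4,"x":0,"y":0,"z":0,"ax":0,"ay":0,"az":0}]' >/dev/null && python3 g.py 2.5 &&
python3 -m inch '[{"hand":0.4,"x":0,"y":0,"z":0.001,"ax":0,"ay":0,"az":0},{"hand":0.4,"x":0,"y":0,"z":0,"ax":0,"ay":0,"az":0}]' >/dev/null && python3 g.py 2.5 &&
python3 -m inch '[{"hand":0.4,"x":0,"y":0,"z":0.001,"ax":0,"ay":0,"az":0},{"hand":0.4,"x":0,"y":0,"z":0,"ax":0,"ay":0,"az":0}]' >/dev/null && python3 g.py 2.5
```

```text
z 0.0612 F -0.90
z 0.0597 F -0.59
z 0.0588 F -0.58
z 0.0578 F -0.22
z 0.0568 F -0.00
z 0.0560 F 1.93
```

Contact came at TCP z = 0.056, which is the station top plus the 6 mm grasp offset, so the collar is seated flat. Sitting on the bezel would have given 0.062. Release and retreat.

```bash

python3 -m inch '[{"hand":0.75,"x":0,"y":0,"z":0,"ax":0,"ay":0,"az":0},{"hand":0.85,"x":0,"y":0,"z":0,"ax":0,"ay":0,"az":0},{"hand":1,"x":0,"y":0,"z":0,"ax":0,"ay":0,"az":0},{"hand":1,"x":0,"y":0,"z":0,"ax":0,"ay":0,"az":0},{"hand":1,"x":0,"y":0,"z":-0.01,"ax":0,"ay":0,"az":0},{"hand":1,"x":0,"y":0,"z":-0.03,"ax":0,"ay":0,"az":0},{"hand":1,"x":0,"y":0,"z":-0.04,"ax":0,"ay":0,"az":0},{"hand":1,"x":-0.03,"y":0,"z":-0.04,"ax":0,"ay":0,"az":0},{"hand":1,"x":-0.02,"y":0,"z":0,"ax":0,"ay":0,"az":0},{"hand":1,"x":0,"y":0,"z":0,"ax":0,"ay":0,"az":0},{"hand":1,"x":0,"y":0,"z":0,"ax":0,"ay":0,"az":0}]'; python3 look.py pics/w7.png;  python3 - <<'E'
from h import *
im=cv2.imread('pics/w7.png');cv2.imwrite('pics/w7c.png',cv2.resize(im[20:290,130:430],(667,600),interpolation=cv2.INTER_CUBIC))
E
```

```text
clock: 15.65
eef_pos: [0.5189, 0.1605, 0.176]
ee_rot: [0.61, 0.793, -0.0, -0.0]
wrist_force: [-0.2, -0.1, 0.9]
gripper_width: 0.0852
grip_force: 0.0
[0.51887111 0.16051605 0.17602872] [-0.15559445 -0.12655901  0.89984186] [ 0.21  0.4   1.72  0.    1.01 -0.05]
[[-0.256  0.967 -0.   ]
 [ 0.967  0.256  0.   ]
 [ 0.    -0.    -1.   ]]
red [ 259  123   42   43 1399] [279.1 143.9] [0.5075 0.2075 0.074 ]
red [ 261  248   38   35 1026] [279.3 265.1] [0.5293 0.1258 0.074 ]
red [ 263  339   34   42 1190] [279.6 359.4] [0.5497 0.0497 0.074 ]
yel [ 237   96   85   87 2569] [279.1 138.8] [0.508  0.2061 0.026 ]
```

View pics/w7c.png

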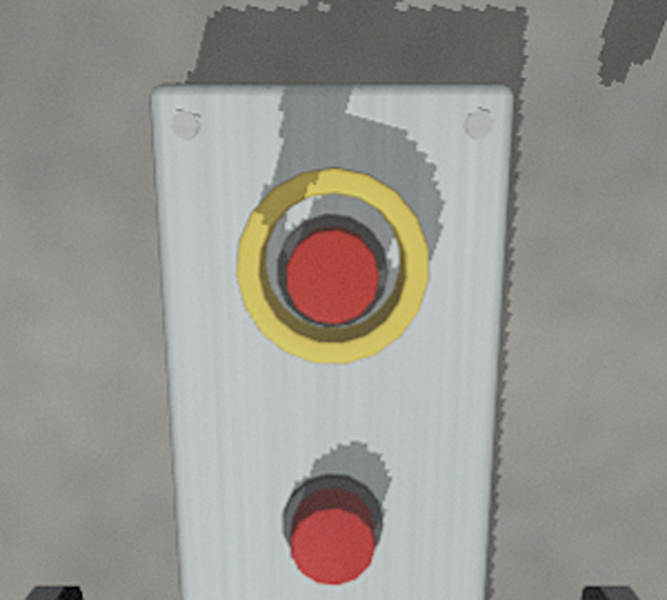

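The collar sits flat round cap_1, centred at about (279,139) in the wrist picture with the cap at (279,144). It surrounds the bezel, so it can be at most 3.5 mm off centre. The cap sits visibly lower than cap_2. Handing in.

```bash
python3 -c "
from station import manip
print(manip.finish_job())"
```

```text
the job is handed in; nothing more can be done
None
```

The job is handed in: cap_1 was the live button and is latched, with the 56 mm collar let go flat round it; no other button was pressed and nothing else was touched, but the hand-in returned no verdict.

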